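Fit the straight tool rest into the lathe's banjo

ROBOT

A 6-joint arm with a two-finger parallel gripper is mounted at the origin on the work surface. World frame = base frame: x ahead of the robot, y to its left, z up, the work surface at z = 0. Lengths are in m, angles in rad, forces in N, time in s.
With the tool pointing down it reaches from about 0.275 to 0.875 m from the base axis. Payload 12.5 kg.
Tool frame: the origin (TCP) lies midway between the tips of the shut fingers; the grasp point (between the pads) lies manip.hold_point_z behind it (manip.hold_point_z is the distance from the TCP to the grasp point, in m); z points along the fingers, y is the line along which they close (so a half turn about z gives the same grasp; the last joint's range is limited). The gripper opens to 85 mm and grips with 20 to 120 N. Pads are 22 mm wide; open, the fingers measure 114 mm over their backs; the gripper's body (76 mm by 85 mm) begins 54 mm behind the grasp point. The pads swing forward as they close: fully open they stand 13 mm farther back than shut.
Start: joints at [1.084, 0.351, 1.652, -0, 1.139, -0.085], TCP at [0.215, 0.506, 0.231] pointing down, gripper open.
Joint ranges: [-2.75, 2.75], [-0.79, 2.1], [0.01, 2.65], [-1.57, 4.71], [0.07, 3.14], [-2.87, 2.87]. Speed limits (rad/s): [2.22, 2.22, 2.79, 3.14, 3.14, 3.14].

INTERFACE

Orientations are given as a rotation vector (axis times angle).
In Python, from cell import manip gives the robot as it stands. The module is installed in compiled form; this text tells all that it offers.
- The arm moves only by the shell command python3 -m pendant 'ROWS' [OPENING] [FORCE]. ROWS is JSON, a list of rows, each an object with "offset": the shift along the tool's x, y, z in m, a list of three; "delta_rot": the turn, a rotation vector about the tool's x, y, z in rad, a list of three. In form: [{"offset": [x, y, z], "delta_rot": [ax, ay, az]}, ...]. A call has exactly 10 rows; each row is the pose to reach, as a shift and turn from the pose commanded when the call began, along the tool's axes at that moment; what a row does not reach only later rows make up. A row lasts 1/10 s, in which the tool goes at most 50 mm and 8.59 degrees, less where a joint would pass 70% of its speed; a pose out of reach is approached as far as the arm can. A call with a gripper value outside its range is refused whole. OPENING is the finger opening in m, from 0 to 0.0854, set as the call begins (- or left out, the last holds). The fingers move at their own pace and stop on an object; FORCE is the grip in N (left out, the last holds). Time passes only in rows, so rows that repeat a pose let the fingers close, or fill a call up. It gives the time, the measured TCP pose, the force, the opening and the grip force at its end, in the units of the state.
- manip.get_obs(): the state, without advancing time (a new reading comes with each control period).
- manip.get_image(name): name is "side" or "top"; returns the picture (420x560x3 uint8, red, green, blue); there is no depth.
- manip.camera_model(name): a dict with "camera_matrix" (3x3 intrinsics, pixels), "k1" (the pictures are not rectified: a ray, as slopes to the right and down, at radius r is drawn at 1 + k1 r^2 times it, then the intrinsics apply), "R" (3x3) and "t" (3): a world point X has camera coordinates R X + t. Camera axes: x right, y down, z forward; pixel columns grow to the right and rows downward; lengths in m; the calibration is good to about 2 mm. A picture is of the moment at which its call begins. camera_model takes no time and is no camera call.
- manip.hand_in(): hands the job in; it is judged then, once.
Trained networks look in the newest picture that a camera, given by its name, has taken for a name from the list of things; names that differ only in an ending like _2 or _b are one class to them, and where a whole thing is asked for, a point or a joint stands for the part that bears it (a point fixed in the world has none). Each returns a list of dicts, best first, with "confidence" (0 to 1); they miss things now and then, are a little off and sometimes report something else, mostly with a low value. They report only what shows in the picture. A call takes as long as a camera call. They do not tell look-alikes from the thing itself.
- manip.search_frame(camera, name): "rect" ([left, top, width, height] in pixels, round what is visible of it).
- manip.regions_of(camera, name): "region" (420x560 bool, what is visible of it) and "rect" ([left, top, width, height] in pixels, round what is visible of it).
The state is a dict: "t": time; "joints": joint angles; "qvel": joint speeds; "joint_torque": joint torques, N m; "position": TCP position; "tcp_rot": TCP orientation; "wrist_force": force on the tool from outside, world axes, zero at the start; "wrist_torque": the same for the moment, N m; "grip_width": finger opening in m; "finger_force": force on a finger pad.
Only numpy, scipy, OpenCV 4.12 (cv2) and the standard library are available. Lean on these libraries where they do the work, as an engineer would, in place of code of your own. Each camera call takes 0.05 s, during which the arm holds its last target. There are 200 camera calls.

TASK

Fit the straight tool rest to the wood lathe: lift it out of the wooden rack and lower its post through the round collar of the red banjo until its black flange sits on the collar, with the bar parallel to the lathe bed, then let go. Lower it all the way in rather than dropping it, and leave the curved rest where it is in the rack.

Things in the scene. Friction and masses are not known exactly. Their poses are not given: they have to be found in the camera images.
- straight_rest: Straight steel tool rest, about 0.6 kg, upright in a hole of the 80 mm high wooden rack. Origin: on its axis at the underside of its black flange (50 mm across, 8 thick), which lies on the rack; z up. Below: round post, diameter 20, 70 mm long, last 18 tapering to an 8 mm tip. Above: neck, diameter 20, then the bar to grip: 150 mm along x, 14 along y, 45 to 77 mm above the origin, centred.
- curved_rest: Curved tool rest, a bystander in the rack's other hole, 130 mm from the straight one: same post, flange and heights, but its bar is bent to a C about 130 mm wide (along x). Origin at the underside of its flange, z up. Stays where it is.
- banjo_collar (a point): Centre of the collar's mouth, level with its top rim (135 mm above the bench), z up. The collar is the round eye at the near end of the red arm (banjo) fixed on the lathe bed: vertical through hole 28 mm in diameter, flared to 36 over the top 8 mm, rim 56 across, 40 tall, open below. x points along the arm towards the bed; the arm may stand up to 20 degrees askew.
- lathe: The fixed lathe: two steel bed rails, together 145 mm wide, top 100 mm above the bench, running along its y axis (across in front of the robot) between black headstock and tailstock, over 0.8 m to the sides. Origin on the bench under the middle of the bed; z up.
Not all that is in view belongs to the job. What is shaped like the straight_rest but orange or yellow is not meant.

How it is judged:
By the outcome, as a careful person would: the job done as asked, in the order asked, and still so for the second after the job is handed in, with the robot touching nothing.
It also fails if it takes over 35 s, if anything falls off the work surface, if the arm or the gripper's body presses on something with over 40 N, if the wrist force passes 120 N, or if a joint passes its speed limit or range.

## Working session

There is one attempt and no reset: what is moved stays moved. The work goes in short steps, Python scripts to look and compute and a shell command to move; the robot and the scene stay as the last step left them, time stands still between calls to the robot, and variables do not carry over. Pictures are saved under pics/ and viewed, at most 10 in all, crops included, and the job is handed in when it is done.

```bash
mkdir -p pics; python3 - <<'E'
from cell import manip
import cv2,numpy as np
print(manip.get_obs(), manip.hold_point_z)
for c in ("side","top"):
    im=manip.get_image(c); cv2.imwrite(f"pics/{c}0.png",cv2.cvtColor(im,cv2.COLOR_RGB2BGR))
    m=manip.camera_model(c); print(c,m)
    for n in ("straight_rest","curved_rest","lathe","banjo_collar"):
        print(n,[(np.round(d["rect"]).tolist(),round(d["confidence"],2)) for d in manip.search_frame(c,n)])
E
```

```text
{'t': 0.0, 'joints': array([ 1.08439617e+00,  3.51224073e-01,  1.65240803e+00,  5.83970578e-06,
        1.13907016e+00, -8.46218011e-02]), 'qvel': array([-5.34401712e-04, -1.20646501e-03,  4.15619433e-05, -8.38853478e-04,
        7.00699513e-05,  1.64002142e-04]), 'joint_torque': array([ 3.41997993e-04, -5.06110239e+01, -2.91399157e+01, -8.69824362e-05,
        4.58087903e-03, -1.71202555e-05]), 'position': array([0.21491925, 0.50592861, 0.23077118]), 'tcp_rot': array([-6.26815919e-01, -3.07810135e+00,  1.66990185e-03]), 'wrist_force': array([-0.06674131, -0.26284915, -0.66085389]), 'wrist_torque': array([ 0.01377037, -0.03681624,  0.01466367]), 'finger_force': 0.0, 'grip_width': 0.08547634723358732} 0.0187
side {'camera_matrix': array([[471.17546907,   0.        , 281.71984202],
       [  0.        , 471.17546907, 207.27728984],
       [  0.        ,   0.        ,   1.        ]]), 'k1': -0.13813791442760612, 'R': array([[ 0.83142806, -0.55555133,  0.00949214],
       [-0.42817189, -0.65149486, -0.62627732],
       [ 0.35411328,  0.51664027, -0.77954257]]), 't': array([-0.46401541,  
[... 226 characters left out ...]
419.0], 0.96)]
banjo_collar [([242.0, 85.0, 74.0, 54.0], 0.55)]
top {'camera_matrix': array([[388.34367465,   0.        , 284.12601446],
       [  0.        , 388.34367465, 206.49858672],
       [  0.        ,   0.        ,   1.        ]]), 'k1': -0.06681552581056775, 'R': array([[ 0.00698964, -0.99997456, -0.00142102],
       [-0.99282511, -0.00677002, -0.11938368],
       [ 0.11937102,  0.00224528, -0.99284718]]), 't': array([-0.15052597,  0.46837869,  1.06106973])}
straight_rest [([392.0, 214.0, 58.0, 27.0], 0.87), ([286.0, 187.0, 17.0, 58.0], 0.75), ([314.0, 264.0, 40.0, 50.0], 0.7)]
curved_rest []
lathe [([0.0, 100.0, 560.0, 82.0], 0.95)]
banjo_collar [([152.0, 90.0, 41.0, 92.0], 0.81)]
```

View pics/side0.png

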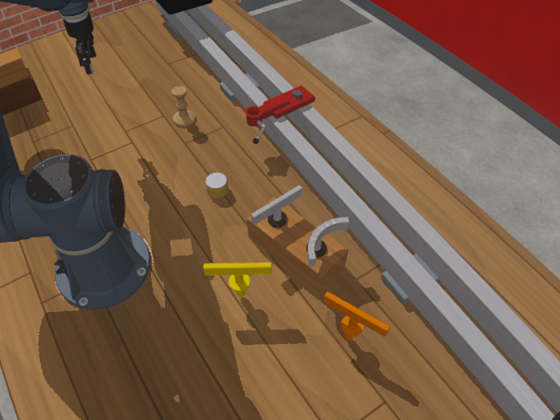

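View pics/top0.png

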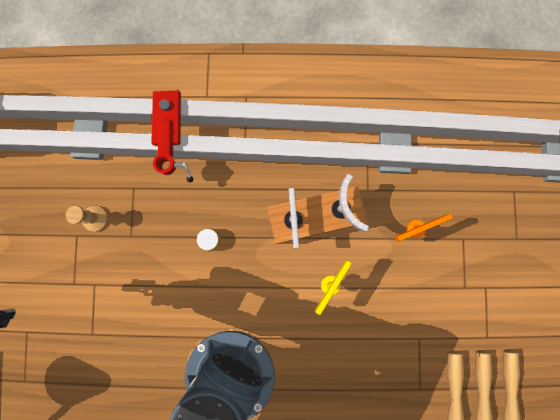

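The side view shows a steel straight rest at about (277,208), a curved rest at (325,240), a yellow rest at (238,272), an orange rest at (355,315) and the collar at (253,118). In the top view these are at (294,218), (350,205), (332,288), (425,228) and (164,164). Only the grey straight bar standing in the rack fits the description, since the yellow and orange ones are excluded. I'll confirm that in one enlarged crop.

```bash
python3 - <<'E'
from cell import manip
import cv2,numpy as np
s=cv2.imread("pics/side0.png");t=cv2.imread("pics/top0.png")
def crop(im,x,y,w,h,W,H): return cv2.resize(im[y:y+h,x:x+w],(W,H),interpolation=cv2.INTER_CUBIC)
a=np.hstack([crop(s,240,170,80,60,400,300),crop(t,254,188,80,60,400,300)])
b=np.hstack([crop(s,225,80,80,60,400,300),crop(t,130,130,80,60,400,300)])
cv2.imwrite("pics/crop.png",np.vstack([a,b]))
for c in("side","top"):
    for d in manip.regions_of(c,"straight_rest"):
        r=d["region"]; ys,xs=np.nonzero(r); print(c,d["rect"],r.sum(),cv2.minAreaRect(np.c_[xs,ys].astype(np.float32)))
E
```

```text
side [250.6, 186.4, 49.0, 43.9] 797 ((279.8287353515625, 211.0314178466797), (24.5720157623291, 58.09823989868164), 59.620872497558594)
side [200.7, 262.4, 70.6, 34.8] 1147 ((237.0, 280.0), (34.0, 66.0), 90.0)
top [395.0, 213.2, 54.9, 28.5] 514 ((423.04052734375, 227.24325561523438), (17.5906925201416, 57.21084976196289), 80.53767395019531)
top [288.8, 187.7, 13.3, 58.1] 461 ((292.63812255859375, 216.8756866455078), (56.543148040771484, 16.91973304748535), 74.57783508300781)
top [313.3, 261.1, 38.9, 54.4] 633 ((330.68292236328125, 285.1463623046875), (18.74085235595703, 60.595420837402344), 38.65980911254883)
```

View pics/crop.png

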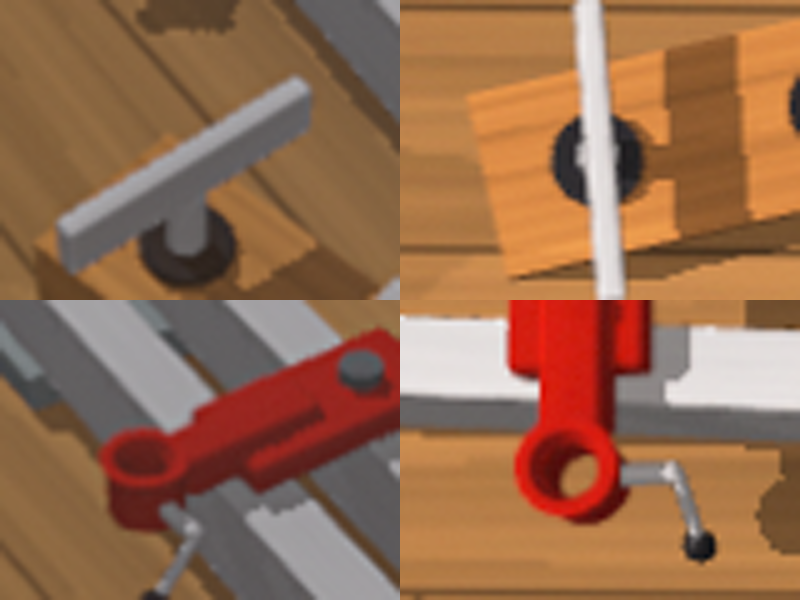

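The crop confirms it. The steel bar on its black flange runs from about (253,214) to (300,186) in the side view, with the flange at (293,220) in the top view. The collar mouth is at about (254,111) in the side view and (163,164) in the top view. Next I triangulate.

```bash
cat > h.py <<'E'
from cell import manip
import cv2,numpy as np
M={c:manip.camera_model(c) for c in("side","top")}
def und(c,p):
    m=M[c]; return cv2.undistortPoints(np.float64(p).reshape(-1,1,2),m["camera_matrix"],np.float64([m["k1"],0,0,0]))[:,0]
def tri(ps,pt):
    P=[np.c_[M[c]["R"],M[c]["t"]] for c in("side","top")]
    X=cv2.triangulatePoints(P[0],P[1],und("side",ps).T.copy(),und("top",pt).T.copy()); return (X[:3]/X[3]).T
def plane(c,p,z):
    m=M[c]; d=np.c_[und(c,p),np.ones(len(np.reshape(p,(-1,2))))]@m["R"]; o=-m["R"].T@m["t"]
    return o+d*((z-o[2])/d[:,2])[:,None]
def proj(c,X):
    m=M[c]; return cv2.projectPoints(np.float64(X).reshape(-1,1,3),cv2.Rodrigues(m["R"])[0],m["t"],m["camera_matrix"],np.float64([m["k1"],0,0,0]))[0][:,0]
E
python3 - <<'E'
from h import *
np.set_printoptions(precision=4,suppress=True)
t=cv2.imread("pics/top0.png").astype(int); s=cv2.imread("pics/side0.png").astype(int)
# bar top face in top view
g=t.min(2); R=np.zeros_like(g,bool); R[184:252,282:304]=g[184:252,282:304]>160
ys,xs=np.nonzero(R); print("bar rows",ys.min(),ys.max(),R.sum())
v=np.array([[y,xs[ys==y].mean()] for y in range(ys.min(),ys.max()+1) if (ys==y).any()]); f=np.polyfit(v[:,0],v[:,1],1)
e=[[np.polyval(f,y),y] for y in(ys.min()-.5,ys.max()+.5)]; print("ends",e)
E2=plane("top",e,.157); print(E2, "len",np.linalg.norm(E2[0]-E2[1]),"mid",E2.mean(0))
print("tri ends",tri([[300.4,186],[253.2,214.4]],e))
print("flange",tri([[277.6,218.5]],[[293.4,219.5]]),plane("top",[[293.4,219.5]],.088),plane("side",[[277.6,218.5]],.088))
print("collar",tri([[254,111.4]],[[163.4,164.4]]),plane("top",[[163.4,164.4]],.135),plane("side",[[254,111.4]],.135))
# rail near edge: bright->dark
pts=[]
for x in list(range(5,70))+list(range(230,370))+list(range(420,540)):
    col=t[120:180,x].min(1); i=np.nonzero(col>170)[0]
    if len(i): pts.append([x,120+i.max()+.5])
W=plane("top",pts,.1); q=np.polyfit(W[:,1],W[:,0],1); r=W[:,0]-np.polyval(q,W[:,1]); k=abs(r)<3*np.median(abs(r))+1e-4
q=np.polyfit(W[k,1],W[k,0],1); print("bed x=",q,"yaw of bed y axis",np.degrees(np.arctan(-q[0])),r[k].std(),k.sum())
# red rim: mask in top
hsv=cv2.cvtColor(t.astype(np.uint8),cv2.COLOR_BGR2HSV); m=((hsv[...,0]<6)|(hsv[...,0]>174))&(hsv[...,1]>150)&(hsv[...,2]>60)
c,h=cv2.findContours(m.astype(np.uint8)[130:190,140:190].copy(),cv2.RETR_CCOMP,cv2.CHAIN_APPROX_NONE)
# predicted rim circles for overlay check
C=plane("top",[[163.4,164.4]],.135)[0]; a=np.linspace(0,2*np.pi,60)
F=E2.mean(0)
for nm,im in(("side",s),("top",t)):
    k=6; x0,y0=(225,80) if nm=="side" else (130,130)
    o=cv2.resize(im.astype(np.uint8)[y0:y0+60,x0:x0+66],None,fx=k,fy=k,interpolation=cv2.INTER_CUBIC)
    x1,y1=(245,180) if nm=="side" else (262,186)
    o2=cv2.resize(im.astype(np.uint8)[y1:y1+65,x1:x1+66],None,fx=k,fy=k,interpolation=cv2.INTER_CUBIC)
    for rad in(.018,.028):
        p=proj(nm,C+rad*np.c_[np.cos(a),np.sin(a),0*a]); cv2.polylines(o,[np.int32((p-[x0,y0]+.5)*k)],True,(255,255,0),1)
    p=proj(nm,np.c_[F[0]+.025*np.cos(a),F[1]+.025*np.sin(a),.088+0*a]); cv2.polylines(o2,[np.int32((p-[x1,y1]+.5)*k)],True,(255,255,0),1)
    p=proj(nm,E2); cv2.polylines(o2,[np.int32((p-[x1,y1]+.5)*k)],False,(0,255,0),1)
    if nm=="side": L=[o[:300],o2[90:390][:300]]
    else: L2=[o[:300],o2[90:390][:300]]
cv2.imwrite("pics/ov.png",np.vstack([np.hstack(L),np.hstack(L2)]))
E
```

```text
bar rows 188 247 326
ends [[np.float64(290.82017690099093), np.float64(187.5)], [np.float64(295.54648976567563), np.float64(247.5)]]
[[ 0.5015 -0.1639  0.157 ]
 [ 0.3533 -0.1762  0.157 ]] len 0.14875315647019077 mid [ 0.4274 -0.17    0.157 ]
tri ends [[ 0.5019 -0.1641  0.1568]
 [ 0.355  -0.177   0.1596]]
flange [[ 0.4286 -0.1725  0.0862]] [[ 0.4278 -0.1721  0.088 ]] [[ 0.4284 -0.1739  0.088 ]]
collar [[0.5651 0.1629 0.1379]] [[0.5638 0.1647 0.135 ]] [[0.5688 0.1651 0.135 ]]
bed x= [0.0417 0.6052] yaw of bed y axis -2.3875688134095343 0.0008768882053846321 317
```

View pics/ov.png

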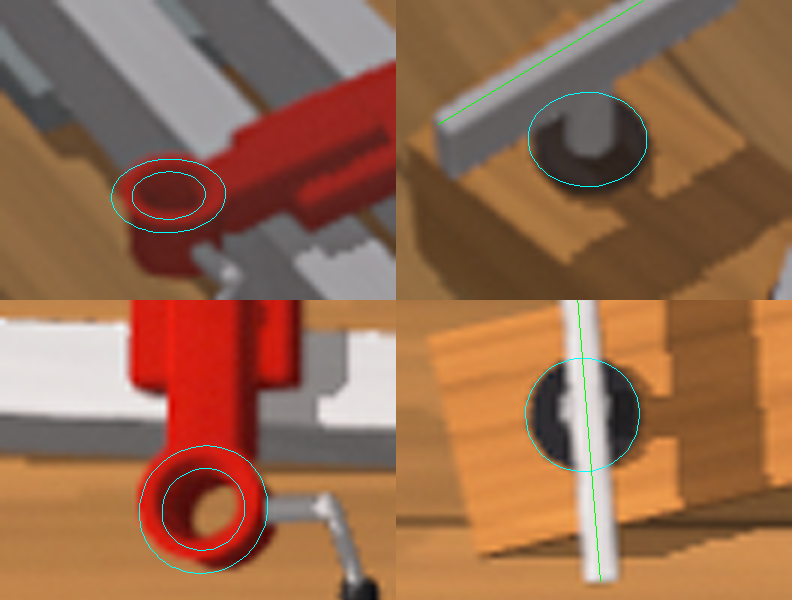

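Each point agrees with the text. The bar top is at z 0.157 to 0.160 and about 149 mm long. The flange top is at 0.086 and the collar at 0.138. The rest is at about (0.428, -0.171) with yaw 4.9°, the collar at (0.564, 0.165), and the bed direction is 87.6°. Next I work out the moves.

```bash
cat >> h.py <<'E'
from scipy.spatial.transform import Rotation as Ro
def go(pos,yaw_y):
    """tool-frame offset and turn to reach world TCP pos, tool pointing down, tool y at yaw_y deg (or half turn)"""
    o=manip.get_obs(); R=Ro.from_rotvec(o["tcp_rot"]); 
    for y in (yaw_y,yaw_y+180):
        a=np.radians(y); ty=np.array([np.cos(a),np.sin(a),0]); tz=np.array([0,0,-1.]); T=Ro.from_matrix(np.c_[np.cross(ty,tz),ty,tz])
        print("off",np.round(R.inv().apply(np.array(pos)-o["position"]),4),"rot",np.round((R.inv()*T).as_rotvec(),4))
    x=R.as_matrix(); print("t",o["t"],"pos",o["position"].round(4),"yaw_y",np.degrees(np.arctan2(x[1,1],x[0,1])).round(2),"q",o["joints"].round(2),"F",o["wrist_force"].round(1),"M",o["wrist_torque"].round(2),"w",round(o["grip_width"],4),"ff",o["finger_force"])
E
python3 -c "
from h import *
go([.428,-.171,.22],94.9); go([.564,.165,.29],-2.4)"
```

```text
off [-0.4608 -0.54    0.0113] rot [ 0.     -0.     -0.4873]
off [-0.4608 -0.54    0.0113] rot [-0.     -0.      2.6543]
t 0.6 pos [0.2151 0.5062 0.2313] yaw_y 66.98 q [ 1.08  0.35  1.65  0.    1.14 -0.08] F [-0.3 -0.3  0.3] M [ 0.    0.   -0.03] w 0.0853 ff 0.0
off [-0.4546 -0.1776 -0.0587] rot [ 0.     -0.      1.2109]
off [-0.4546 -0.1776 -0.0587] rot [ 0.      0.     -1.9307]
t 0.6 pos [0.2151 0.5062 0.2313] yaw_y 66.98 q [ 1.08  0.35  1.65  0.    1.14 -0.08] F [-0.3 -0.3  0.3] M [ 0.    0.   -0.03] w 0.0853 ff 0.0
```

```bash
python3 -m pendant '[{"offset":[-0.02,-0.024,0],"delta_rot":[0,0,0.13]},{"offset":[-0.045,-0.053,0],"delta_rot":[0,0,0.27]},{"offset":[-0.07,-0.082,0],"delta_rot":[0,0,0.41]},{"offset":[-0.095,-0.111,0],"delta_rot":[0,0,0.55]},{"offset":[-0.12,-0.14,0],"delta_rot":[0,0,0.69]},{"offset":[-0.145,-0.17,0],"delta_rot":[0,0,0.83]},{"offset":[-0.17,-0.2,0],"delta_rot":[0,0,0.97]},{"offset":[-0.195,-0.229,0],"delta_rot":[0,0,1.11]},{"offset":[-0.22,-0.258,0],"delta_rot":[0,0,1.25]},{"offset":[-0.24,-0.281,0],"delta_rot":[0,0,1.38]}]' 0.06 && python3 -c "
from h import *
go([.428,-.171,.22],-85.1)"
```

```text
t: 1.6
position: [0.3263, 0.152, 0.2315]
tcp_rot: [2.449, 1.967, 0.001]
wrist_force: [0.8, -0.1, 0.4]
grip_width: 0.0602
finger_force: 0.0
off [-0.2935  0.1689  0.0116] rot [ 4.0000e-04 -6.0000e-04  1.2681e+00]
off [-0.2935  0.1689  0.0116] rot [ 7.0000e-04  5.0000e-04 -1.8735e+00]
t 1.6 pos [0.3263 0.152  0.2315] yaw_y -12.44 q [ 0.31 -0.01  2.09 -0.    1.06  0.52] F [ 0.8 -0.1  0.4] M [0.01 0.01 0.  ] w 0.0602 ff 0.0
```

```bash
python3 -m pendant '[{"offset":[-0.033,0.019,0.001],"delta_rot":[0,0,0.14]},{"offset":[-0.066,0.038,0.002],"delta_rot":[0,0,0.28]},{"offset":[-0.099,0.057,0.003],"delta_rot":[0,0,0.42]},{"offset":[-0.132,0.076,0.005],"delta_rot":[0,0,0.56]},{"offset":[-0.165,0.095,0.006],"delta_rot":[0,0,0.7]},{"offset":[-0.198,0.114,0.008],"delta_rot":[0,0,0.84]},{"offset":[-0.231,0.133,0.01],"delta_rot":[0,0,0.98]},{"offset":[-0.264,0.152,0.011],"delta_rot":[0,0,1.12]},{"offset":[-0.285,0.164,0.012],"delta_rot":[0,0,1.22]},{"offset":[-0.293,0.169,0.012],"delta_rot":[0,0,1.274]}]' && python3 -m pendant '[{"offset":[0,0,0],"delta_rot":[0,0,0]},{"offset":[0,0,0],"delta_rot":[0,0,0]},{"offset":[0,0,0],"delta_rot":[0,0,0]},{"offset":[0,0,0],"delta_rot":[0,0,0]},{"offset":[0,0,0],"delta_rot":[0,0,0]},{"offset":[0,0,0],"delta_rot":[0,0,0]},{"offset":[0,0,0],"delta_rot":[0,0,0]},{"offset":[0,0,0],"delta_rot":[0,0,0]},{"offset":[0,0,0],"delta_rot":[0,0,0]},{"offset":[0,0,0],"delta_rot":[0,0,0]}]' && python3 -c "
from h import *
go([.428,-.171,.13],-85.1)
L=[]
for c in('side','top'):
    im=cv2.cvtColor(manip.get_image(c),cv2.COLOR_RGB2BGR); x,y=(210,120) if c=='side' else (250,150)
    L.append(cv2.resize(im[y:y+120,x:x+80],(400,600),interpolation=cv2.INTER_CUBIC))
cv2.imwrite('pics/pre.png',np.hstack(L))"
```

```text
t: 2.6
position: [0.4303, -0.1703, 0.2191]
tcp_rot: [3.139, 0.126, 0.0]
wrist_force: [-0.7, 1.0, 0.0]
grip_width: 0.06
finger_force: 0.0
t: 3.6
position: [0.4299, -0.1682, 0.2193]
tcp_rot: [3.139, 0.135, -0.0]
wrist_force: [-0.6, 0.3, 0.5]
grip_width: 0.0602
finger_force: 0.0
off [-0.0022  0.0026  0.0893] rot [0.     0.0001 0.0003]
off [-0.0022  0.0026  0.0893] rot [-1.0000e-04  0.0000e+00 -3.1413e+00]
t 3.6 pos [ 0.4299 -0.1682  0.2193] yaw_y -85.08 q [-0.47  0.2   1.88 -0.    1.05  1.01] F [-0.6  0.3  0.5] M [-0.02  0.05 -0.03] w 0.0602 ff 0.0
```

View pics/pre.png

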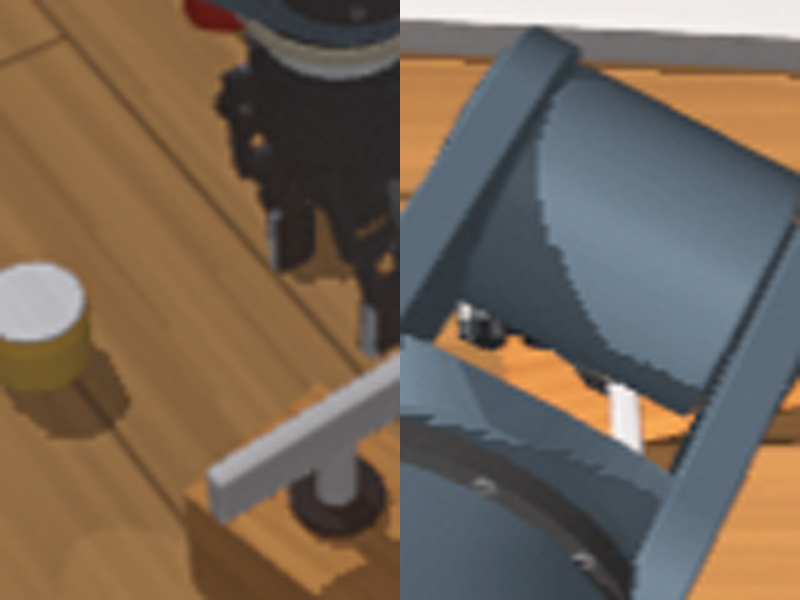

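The view shows both fingers above the bar, one on each side of it near its middle, with the rest standing undisturbed. I descend and grip.

```bash
python3 -m pendant '[{"offset":[-0.002,0.0026,0.01],"delta_rot":[0,0,0]},{"offset":[-0.002,0.0026,0.025],"delta_rot":[0,0,0]},{"offset":[-0.002,0.0026,0.04],"delta_rot":[0,0,0]},{"offset":[-0.002,0.0026,0.055],"delta_rot":[0,0,0]},{"offset":[-0.002,0.0026,0.067],"delta_rot":[0,0,0]},{"offset":[-0.002,0.0026,0.077],"delta_rot":[0,0,0]},{"offset":[-0.002,0.0026,0.084],"delta_rot":[0,0,0]},{"offset":[-0.002,0.0026,0.088],"delta_rot":[0,0,0]},{"offset":[-0.002,0.0026,0.089],"delta_rot":[0,0,0]},{"offset":[-0.002,0.0026,0.089],"delta_rot":[0,0,0]}]' && python3 -m pendant '[{"offset":[0,0,0],"delta_rot":[0,0,0]},{"offset":[0,0,0],"delta_rot":[0,0,0]},{"offset":[0,0,0],"delta_rot":[0,0,0]},{"offset":[0,0,0],"delta_rot":[0,0,0]},{"offset":[0,0,0],"delta_rot":[0,0,0]},{"offset":[0,0,0],"delta_rot":[0,0,0]},{"offset":[0,0,0],"delta_rot":[0,0,0]},{"offset":[0,0,0],"delta_rot":[0,0,0]},{"offset":[0,0,0],"delta_rot":[0,0,0]},{"offset":[0,0,0],"delta_rot":[0,0,0]}]' 0 70 && python3 -c "
from h import *
go([.564,.165,.30],-2.4)"
```

```text
t: 4.7
position: [0.4283, -0.171, 0.1305]
tcp_rot: [3.139, 0.135, 0.0]
wrist_force: [0.6, 0.4, -0.3]
grip_width: 0.0598
finger_force: 0.0
t: 5.7
position: [0.4283, -0.171, 0.1307]
tcp_rot: [3.139, 0.135, 0.001]
wrist_force: [-1.3, 1.1, 6.4]
grip_width: 0.0132
finger_force: 69.2
off [ 0.1641 -0.3231 -0.1693] rot [ 4.0000e-04 -1.0000e-04 -1.4431e+00]
off [ 0.1641 -0.3231 -0.1693] rot [-2.0000e-04 -4.0000e-04  1.6985e+00]
t 5.7 pos [ 0.4283 -0.171   0.1307] yaw_y -85.08 q [-0.48  0.34  1.97  0.    0.84  1.  ] F [-1.3  1.1  6.4] M [ 0.24  0.29 -0.  ] w 0.0132 ff 69.18572902679443
```

```bash
python3 -m pendant '[{"offset":[0,0,-0.006],"delta_rot":[0,0,0]},{"offset":[0,0,-0.02],"delta_rot":[0,0,0]},{"offset":[0,0,-0.04],"delta_rot":[0,0,0]},{"offset":[0,0,-0.06],"delta_rot":[0,0,0]},{"offset":[0,0,-0.08],"delta_rot":[0,0,0]},{"offset":[0,0,-0.1],"delta_rot":[0,0,0]},{"offset":[0,0,-0.12],"delta_rot":[0,0,0]},{"offset":[0,0,-0.14],"delta_rot":[0,0,0]},{"offset":[0,0,-0.156],"delta_rot":[0,0,0]},{"offset":[0,0,-0.165],"delta_rot":[0,0,0]}]' && python3 -c "
from h import *
go([.564,.165,.29],-2.4)"
```

```text
t: 6.7
position: [0.428, -0.1708, 0.2961]
tcp_rot: [3.139, 0.135, 0.0]
wrist_force: [-0.7, 0.5, -6.6]
grip_width: 0.0128
finger_force: 68.9
off [ 0.1643 -0.323   0.0061] rot [ 2.0000e-04  0.0000e+00 -1.4431e+00]
off [ 0.1643 -0.323   0.0061] rot [ 0.0000e+00 -2.0000e-04  1.6985e+00]
t 6.7 pos [ 0.428  -0.1708  0.2961] yaw_y -85.08 q [-0.48  0.12  1.78 -0.    1.24  1.  ] F [-0.7  0.5 -6.6] M [-0.01 -0.02  0.03] w 0.0128 ff 68.8988184928894
```

```bash
python3 -m pendant '[{"offset":[0.006,-0.012,0],"delta_rot":[0,0,-0.05]},{"offset":[0.018,-0.035,0],"delta_rot":[0,0,-0.15]},{"offset":[0.03,-0.059,0],"delta_rot":[0,0,-0.26]},{"offset":[0.042,-0.083,0],"delta_rot":[0,0,-0.37]},{"offset":[0.054,-0.107,0],"delta_rot":[0,0,-0.48]},{"offset":[0.066,-0.131,0],"delta_rot":[0,0,-0.59]},{"offset":[0.078,-0.155,0],"delta_rot":[0,0,-0.7]},{"offset":[0.09,-0.179,0],"delta_rot":[0,0,-0.81]},{"offset":[0.102,-0.203,0],"delta_rot":[0,0,-0.91]},{"offset":[0.112,-0.222,0],"delta_rot":[0,0,-1.0]}]' && python3 -c "
from h import *
go([.564,.165,.29],-2.4)"
```

```text
t: 7.7
position: [0.5204, 0.062, 0.2939]
tcp_rot: [-2.683, -1.631, 0.003]
wrist_force: [0.8, -0.0, -7.2]
grip_width: 0.0131
finger_force: 68.8
off [ 0.1115 -0.0087  0.0038] rot [-2.400e-03  3.000e-04 -4.363e-01]
off [ 0.1115 -0.0087  0.0038] rot [5.0000e-04 3.3000e-03 2.7053e+00]
t 7.7 pos [0.5204 0.062  0.2939] yaw_y -27.4 q [0.03 0.25 1.64 0.   1.26 0.51] F [ 0.8 -0.  -7.2] M [-0.04 -0.03 -0.  ] w 0.0131 ff 68.8356363773346
```

```bash
python3 -m pendant '[{"offset":[0.016,-0.001,0],"delta_rot":[0,0,-0.08]},{"offset":[0.034,-0.003,0],"delta_rot":[0,0,-0.16]},{"offset":[0.052,-0.004,0],"delta_rot":[0,0,-0.24]},{"offset":[0.07,-0.005,0.001],"delta_rot":[0,0,-0.31]},{"offset":[0.086,-0.007,0.002],"delta_rot":[0,0,-0.37]},{"offset":[0.1,-0.008,0.003],"delta_rot":[0,0,-0.41]},{"offset":[0.108,-0.0085,0.004],"delta_rot":[0,0,-0.435]},{"offset":[0.111,-0.009,0.004],"delta_rot":[0,0,-0.443]},{"offset":[0.111,-0.009,0.004],"delta_rot":[0,0,-0.443]},{"offset":[0.111,-0.009,0.004],"delta_rot":[0,0,-0.443]}]' && python3 -c "
from h import *
go([.564,.165,.29],-2.4)
L=[]
for c in('side','top'):
    im=cv2.cvtColor(manip.get_image(c),cv2.COLOR_RGB2BGR); cv2.imwrite(f'pics/{c}1.png',im); x,y=(205,40) if c=='side' else (120,80)
    L.append(cv2.resize(im[y:y+120,x:x+80],(400,600),interpolation=cv2.INTER_CUBIC))
    X=np.array([[.564,.165,.135],[.564,.165,.17],[.564,.165,.188],[.564,.165,.24]])
    print(c,proj(c,X))
cv2.imwrite('pics/over.png',np.hstack(L))"
```

```text
t: 8.7
position: [0.5644, 0.1618, 0.2913]
tcp_rot: [2.268, 2.173, -0.0]
wrist_force: [-0.2, -0.6, -6.7]
grip_width: 0.0125
finger_force: 68.9
off [ 0.0031 -0.0005  0.0013] rot [-0.0002  0.0002 -0.0009]
off [ 0.0031 -0.0005  0.0013] rot [3.0000e-04 3.0000e-04 3.1407e+00]
t 8.7 pos [0.5644 0.1618 0.2913] yaw_y -2.45 q [ 0.2   0.37  1.48 -0.    1.3   0.24] F [-0.2 -0.6 -6.7] M [-0.06  0.02  0.03] w 0.0125 ff 68.8658058643341
side [[252.63006948 111.99988693]
 [252.1931576  102.58993458]
 [251.96337362  97.61535871]
 [251.27967421  82.70548976]]
top [[163.30642555 164.33244032]
 [158.99021278 161.15621423]
 [156.65016479 159.43367354]
 [149.37983166 154.07944022]]
```

View pics/over.png

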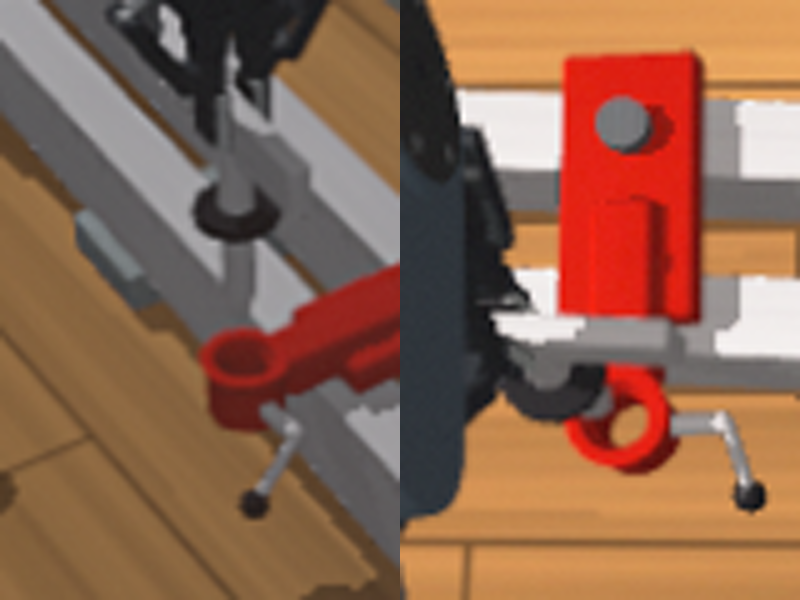

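The post hangs upright above the collar. The side view has the flange at about (252,82) and the rim at (253.6,111). The top view has the flange at about (151,152) and the hole at (164,165). I overlay the predicted circles to refine the relative offset.

```bash
cat > ov.py <<'E'
from h import *
import sys
def ov(out,C,O,bed,z):
    a=np.linspace(0,2*np.pi,80); k=8; L=[]
    for nm,(x0,y0) in(("side",(225,66)),("top",(128,125))):
        o=cv2.resize(cv2.imread(f"pics/{nm}1.png")[y0:y0+60,x0:x0+50],None,fx=k,fy=k,interpolation=cv2.INTER_CUBIC)
        D=lambda p,col,cl=True: cv2.polylines(o,[np.int32((proj(nm,p)-[x0,y0]+.5)*k*16)],cl,col,1,cv2.LINE_AA,4)
        ci=lambda c,zz,r:np.c_[c[0]+r*np.cos(a),c[1]+r*np.sin(a),zz+0*a]
        for r in(.018,.028): D(ci(C,.135,r),(255,255,0))
        D(ci(O,z,.025),(0,255,0)); D(ci(O,z+.008,.025),(0,255,0)); D(ci(O,z-.052,.01),(0,255,0)); D(ci(O,z-.07,.004),(0,255,255))
        b=np.radians(bed); u=np.array([np.cos(b),np.sin(b),0])*.075; n=np.array([-np.sin(b),np.cos(b),0])*.007
        c=np.array([*O,z+.077]); D(np.array([c-u-n,c+u-n,c+u+n,c-u+n]),(255,0,255))
        L.append(o)
    cv2.imwrite(out,np.hstack(L))
E
python3 -c "
from ov import *
ov('pics/ovA.png',[.5645,.1645],[.5644,.1618],87.55,.2406)"
```

```text
(no output)
```

View pics/ovA.png

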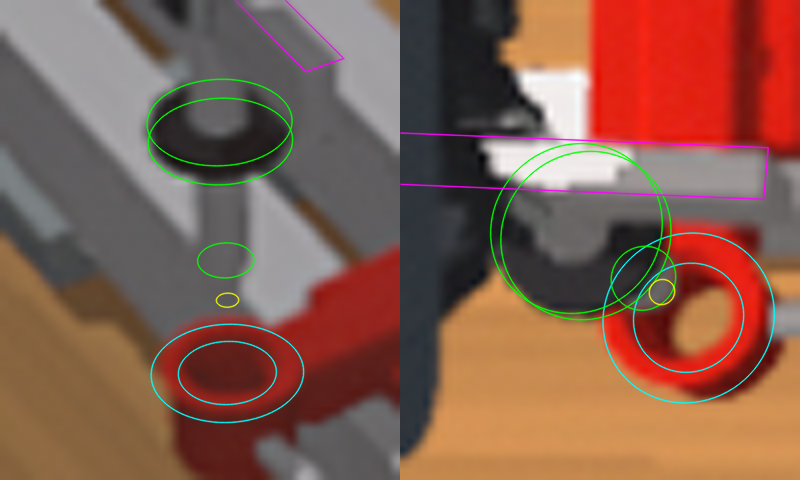

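```bash
python3 - <<'E'
from h import *
a=np.linspace(0,2*np.pi,180,endpoint=False)
def samp(I,c,X):
    p=proj(c,X).astype(np.float32); return cv2.remap(I,p[:,0].copy(),p[:,1].copy(),cv2.INTER_LINEAR)[:,0]
ring=lambda x,y,z,r,a:np.c_[x+r*np.cos(a),y+r*np.sin(a),z+0*a]
g=np.arange(-.006,.0061,.0005)
def best(name,f,x0,y0):
    S=np.array([[f(x0+dx,y0+dy) for dy in g] for dx in g]); i,j=np.unravel_index(S.argmax(),S.shape)
    w=np.clip(S-(S.max()-.1*(S.max()-np.median(S))),0,None); print(name,"d mm",1e3*g[i],1e3*g[j],"centroid",1e3*(w.sum(1)@g)/w.sum(),1e3*(w.sum(0)@g)/w.sum(),round(S.max(),1))
    return S
def collar(c):
    I=cv2.imread(f"pics/{c}0.png").astype(np.float32); I=cv2.resize(I,None,fx=1,fy=1); I=I[...,2]-.9*I[...,1]
    ao=a[np.abs((a+np.pi)%(2*np.pi)-np.pi)>np.radians(60)]
    return lambda x,y: np.mean([samp(I,c,ring(x,y,.135,r,a)).mean() for r in(.0205,.023,.0255)])-.5*samp(I,c,ring(x,y,.135,.0165,a)).mean()-.5*samp(I,c,ring(x,y,.135,.0295,ao)).mean()
def flange(c,angs):
    I=cv2.imread(f"pics/{c}1.png").astype(np.float32).mean(2); A=np.radians(angs)
    # silhouette = hull of both rim circles: compare just inside / outside using the face whose rim is the outline there
    m=M[c]; o=-m["R"].T@m["t"]
    def f(x,y):
        s=0
        d=o-np.array([x,y,.245]); toward=np.cos(A)*d[0]+np.sin(A)*d[1]>0
        z=np.where(toward,.2406,.2486)
        P=lambda r:np.c_[x+r*np.cos(A),y+r*np.sin(A),z]
        return np.clip(samp(I,c,P(.0265)),0,120).mean()-samp(I,c,P(.0235)).mean()
    return f
S1=best("collar side",collar("side"),.5645,.1645); S2=best("collar top",collar("top"),.5645,.1645)
best("flange side",flange("side",np.arange(0,360,3)),.5644,.1618)
best("flange top",flange("top",np.arange(140,290,3)),.5644,.1618)
E
```

```text
collar side d mm 3.5000000000000084 3.000000000000008 centroid 3.3204014788077063 3.153510779071287 38.6
collar top d mm 4.000000000000009 2.5000000000000075 centroid 3.792403700463235 2.8103153537825527 81.7
flange side d mm 2.5000000000000075 1.000000000000006 centroid 2.4517801118173383 0.9825718199809423 27.1
flange top d mm 0.5000000000000057 0.5000000000000057 centroid 0.6425428916492405 0.5620000990255427 40.3
```

```bash
python3 -m pendant '[{"offset":[0.001,0.0005,0.002],"delta_rot":[0,0,0]},{"offset":[0.002,0.001,0.006],"delta_rot":[0,0,0]},{"offset":[0.003,0.0015,0.012],"delta_rot":[0,0,0]},{"offset":[0.0037,0.002,0.018],"delta_rot":[0,0,0]},{"offset":[0.0037,0.002,0.023],"delta_rot":[0,0,0]},{"offset":[0.0037,0.002,0.027],"delta_rot":[0,0,0]},{"offset":[0.0037,0.002,0.029],"delta_rot":[0,0,0]},{"offset":[0.0037,0.002,0.03],"delta_rot":[0,0,0]},{"offset":[0.0037,0.002,0.03],"delta_rot":[0,0,0]},{"offset":[0.0037,0.002,0.03],"delta_rot":[0,0,0]}]' && python3 -c "
from ov import *
go([.5665,.1655,.1857],-2.4)
for c in('side','top'): cv2.imwrite(f'pics/{c}1.png',cv2.cvtColor(manip.get_image(c),cv2.COLOR_RGB2BGR))
o=manip.get_obs()['position']
ov('pics/ovB.png',[.5675,.1660],o[:2],87.55,o[2]-.0507)"
```

```text
t: 9.8
position: [0.5668, 0.1658, 0.2615]
tcp_rot: [2.267, 2.174, 0.001]
wrist_force: [0.2, -0.1, -7.0]
grip_width: 0.0127
finger_force: 68.9
off [-0.0004 -0.0003  0.0758] rot [ 0.0004 -0.0001 -0.0001]
off [-0.0004 -0.0003  0.0758] rot [-2.0000e-04 -6.0000e-04  3.1415e+00]
t 9.8 pos [0.5668 0.1658 0.2615] yaw_y -2.41 q [ 0.21  0.4   1.51 -0.    1.24  0.25] F [ 0.2 -0.1 -7. ] M [ 0.08 -0.07  0.01] w 0.0127 ff 68.86568427085876
```

View pics/ovB.png

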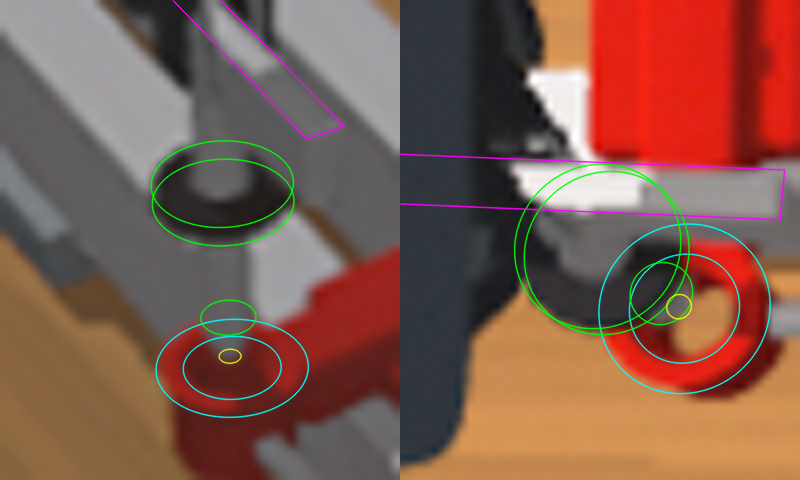

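The tip is just above the mouth and inside it in both views, at side (229,355) against a hole centre of (232,367) in crop pixels. In the top view it is also within the hole, and the bar's angle fits. I shift about 1 mm and lower slowly while watching the force.

```bash
python3 -m pendant '[{"offset":[-0.001,-0.0007,0.002],"delta_rot":[0,0,0]},{"offset":[-0.001,-0.0007,0.005],"delta_rot":[0,0,0]},{"offset":[-0.001,-0.0007,0.009],"delta_rot":[0,0,0]},{"offset":[-0.001,-0.0007,0.013],"delta_rot":[0,0,0]},{"offset":[-0.001,-0.0007,0.017],"delta_rot":[0,0,0]},{"offset":[-0.001,-0.0007,0.021],"delta_rot":[0,0,0]},{"offset":[-0.001,-0.0007,0.025],"delta_rot":[0,0,0]},{"offset":[-0.001,-0.0007,0.028],"delta_rot":[0,0,0]},{"offset":[-0.001,-0.0007,0.03],"delta_rot":[0,0,0]},{"offset":[-0.001,-0.0007,0.03],"delta_rot":[0,0,0]}]' && python3 -c "
from h import *
go([.566,.1648,.1857],-2.4)"
```

```text
t: 10.9
position: [0.5658, 0.1648, 0.231]
tcp_rot: [-2.267, -2.174, 0.001]
wrist_force: [0.4, -0.4, -6.5]
grip_width: 0.013
finger_force: 68.9
off [-0.      0.0002  0.0453] rot [-0.0004  0.0001 -0.0001]
off [-0.      0.0002  0.0453] rot [2.0000e-04 6.0000e-04 3.1415e+00]
t 10.9 pos [0.5658 0.1648 0.231 ] yaw_y -2.41 q [ 0.2   0.42  1.55 -0.    1.17  0.25] F [ 0.4 -0.4 -6.5] M [-0.07  0.01 -0.04] w 0.013 ff 68.86581301689148
```

```bash
python3 -m pendant '[{"offset":[0,0,0.002],"delta_rot":[0,0,0]},{"offset":[0,0,0.005],"delta_rot":[0,0,0]},{"offset":[0,0,0.009],"delta_rot":[0,0,0]},{"offset":[0,0,0.014],"delta_rot":[0,0,0]},{"offset":[0,0,0.019],"delta_rot":[0,0,0]},{"offset":[0,0,0.024],"delta_rot":[0,0,0]},{"offset":[0,0,0.029],"delta_rot":[0,0,0]},{"offset":[0,0,0.033],"delta_rot":[0,0,0]},{"offset":[0,0,0.036],"delta_rot":[0,0,0]},{"offset":[0,0,0.037],"delta_rot":[0,0,0]}]' && python3 -c "
from h import *
go([.566,.1648,.1857],-2.4)"
```

```text
t: 11.9
position: [0.5658, 0.1649, 0.1939]
tcp_rot: [-2.267, -2.174, 0.001]
wrist_force: [-0.4, 0.4, -5.8]
grip_width: 0.013
finger_force: 68.9
off [-0.0001  0.0002  0.0082] rot [-0.0004  0.0001 -0.0001]
off [-0.0001  0.0002  0.0082] rot [2.0000e-04 6.0000e-04 3.1415e+00]
t 11.9 pos [0.5658 0.1649 0.1939] yaw_y -2.41 q [0.2  0.46 1.58 0.   1.1  0.25] F [-0.4  0.4 -5.8] M [ 0.01  0.02 -0.04] w 0.013 ff 68.86780500411987
```

Still no contact, with about 8 mm to go. I creep down.

```bash
python3 -m pendant '[{"offset":[0,0,0.001],"delta_rot":[0,0,0]},{"offset":[0,0,0.002],"delta_rot":[0,0,0]},{"offset":[0,0,0.003],"delta_rot":[0,0,0]},{"offset":[0,0,0.004],"delta_rot":[0,0,0]},{"offset":[0,0,0.005],"delta_rot":[0,0,0]},{"offset":[0,0,0.006],"delta_rot":[0,0,0]},{"offset":[0,0,0.007],"delta_rot":[0,0,0]},{"offset":[0,0,0.0075],"delta_rot":[0,0,0]},{"offset":[0,0,0.0075],"delta_rot":[0,0,0]},{"offset":[0,0,0.0075],"delta_rot":[0,0,0]}]' && python3 -c "
from h import *
go([.566,.1648,.1857],-2.4)"
```

```text
t: 12.9
position: [0.566, 0.1649, 0.1868]
tcp_rot: [2.268, 2.174, 0.0]
wrist_force: [-0.1, -0.9, -7.2]
grip_width: 0.0126
finger_force: 68.9
off [-0.0001  0.      0.0011] rot [ 0.0001 -0.     -0.0001]
off [-0.0001  0.      0.0011] rot [-0.0000e+00 -1.0000e-04  3.1415e+00]
t 12.9 pos [0.566  0.1649 0.1868] yaw_y -2.41 q [0.2  0.47 1.59 0.   1.08 0.25] F [-0.1 -0.9 -7.2] M [ 0.05 -0.02 -0.  ] w 0.0126 ff 68.8661241531372
```

```bash
python3 -m pendant '[{"offset":[0,0,0.0003],"delta_rot":[0,0,0]},{"offset":[0,0,0.0005],"delta_rot":[0,0,0]},{"offset":[0,0,0.0007],"delta_rot":[0,0,0]},{"offset":[0,0,0.0009],"delta_rot":[0,0,0]},{"offset":[0,0,0.0011],"delta_rot":[0,0,0]},{"offset":[0,0,0.0013],"delta_rot":[0,0,0]},{"offset":[0,0,0.0014],"delta_rot":[0,0,0]},{"offset":[0,0,0.0014],"delta_rot":[0,0,0]},{"offset":[0,0,0.0014],"delta_rot":[0,0,0]},{"offset":[0,0,0.0014],"delta_rot":[0,0,0]}]' && python3 -c "
from h import *
go([.566,.1648,.1857],-2.4)"
```

```text
t: 13.9
position: [0.566, 0.1649, 0.1857]
tcp_rot: [2.267, 2.174, 0.0]
wrist_force: [-1.7, -0.1, 0.5]
grip_width: 0.0124
finger_force: 70.1
off [-0.0001 -0.      0.    ] rot [ 0.0003 -0.0001 -0.0001]
off [-0.0001 -0.      0.    ] rot [-1.0000e-04 -5.0000e-04  3.1415e+00]
t 13.9 pos [0.566  0.1649 0.1857] yaw_y -2.4 q [ 0.2   0.47  1.59 -0.    1.08  0.25] F [-1.7 -0.1  0.5] M [-0.17  0.54  0.02] w 0.0124 ff 70.0753104686737
```

The weight has come off at exactly the expected height (0.1857), so the flange is seated. I release and back off.

```bash
python3 -m pendant '[{"offset":[0,0,0.0003],"delta_rot":[0,0,0]},{"offset":[0,0,0.0003],"delta_rot":[0,0,0]},{"offset":[0,0,0.0003],"delta_rot":[0,0,0]},{"offset":[0,0,0.0003],"delta_rot":[0,0,0]},{"offset":[0,0,0.0003],"delta_rot":[0,0,0]},{"offset":[0,0,0.0003],"delta_rot":[0,0,0]},{"offset":[0,0,0.0003],"delta_rot":[0,0,0]},{"offset":[0,0,0.0003],"delta_rot":[0,0,0]},{"offset":[0,0,0.0003],"delta_rot":[0,0,0]},{"offset":[0,0,0.0003],"delta_rot":[0,0,0]}]' 0.05 && python3 -m pendant '[{"offset":[0,0,-0.003],"delta_rot":[0,0,0]},{"offset":[0,0,-0.008],"delta_rot":[0,0,0]},{"offset":[0,0,-0.015],"delta_rot":[0,0,0]},{"offset":[0,0,-0.025],"delta_rot":[0,0,0]},{"offset":[0,0,-0.04],"delta_rot":[0,0,0]},{"offset":[0,0,-0.06],"delta_rot":[0,0,0]},{"offset":[0,0,-0.08],"delta_rot":[0,0,0]},{"offset":[0,0,-0.1],"delta_rot":[0,0,0]},{"offset":[-0.03,-0.02,-0.11],"delta_rot":[0,0,0]},{"offset":[-0.06,-0.04,-0.12],"delta_rot":[0,0,0]}]' && python3 -m pendant '[{"offset":[-0.04,-0.02,0],"delta_rot":[0,0,0]},{"offset":[-0.08,-0.04,0],"delta_rot":[0,0,0]},{"offset":[-0.12,-0.06,0],"delta_rot":[0,0,0]},{"offset":[-0.155,-0.08,0],"delta_rot":[0,0,0]},{"offset":[-0.18,-0.1,0],"delta_rot":[0,0,0]},{"offset":[-0.2,-0.11,0],"delta_rot":[0,0,0]},{"offset":[-0.21,-0.12,0],"delta_rot":[0,0,0]},{"offset":[-0.21,-0.12,0],"delta_rot":[0,0,0]},{"offset":[-0.21,-0.12,0],"delta_rot":[0,0,0]},{"offset":[-0.21,-0.12,0],"delta_rot":[0,0,0]}]' && python3 - <<'E'
from ov import *
for c in('side','top'): cv2.imwrite(f'pics/{c}1.png',cv2.cvtColor(manip.get_image(c),cv2.COLOR_RGB2BGR))
t=cv2.imread("pics/top1.png"); s=cv2.imread("pics/side1.png")
cv2.imwrite("pics/end.png",np.hstack([cv2.resize(i[y:y+100,x:x+100],(400,400),interpolation=cv2.INTER_CUBIC) for i,x,y in((s,200,60),(t,110,90))]))
E
```

```text
t: 14.9
position: [0.5659, 0.1649, 0.1851]
tcp_rot: [2.268, 2.174, 0.0]
wrist_force: [0.6, -0.1, 1.1]
grip_width: 0.0502
finger_force: 0.0
t: 15.9
position: [0.523, 0.1063, 0.3063]
tcp_rot: [2.266, 2.175, 0.001]
wrist_force: [-0.3, -0.2, 0.7]
grip_width: 0.05
finger_force: 0.0
t: 16.9
position: [0.3952, -0.0977, 0.3054]
tcp_rot: [2.267, 2.175, 0.0]
wrist_force: [-0.8, -0.5, -0.2]
grip_width: 0.0498
finger_force: 0.0
```

View pics/end.png

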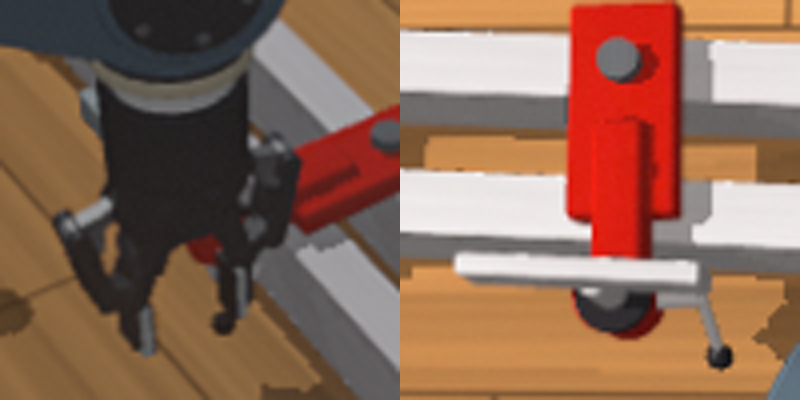

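The rest sits on the collar in the top view: bar from about (124,156) to (186,159), black flange on the rim, bar along the rails. I check the bar angle numerically and hand in.

```bash
python3 - <<'E'
from h import *
g=cv2.imread("pics/top1.png").min(2); pts=[]
for x in range(127,184):
    i=np.nonzero(g[152:166,x]>195)[0]
    if len(i): pts.append([x,152+i.mean()])
W=plane("top",pts,.212); q=np.polyfit(W[:,1],W[:,0],1); a=-np.degrees(np.arctan(q[0])); print(len(pts),a,"bed -2.39", W.mean(0))
if len(pts)>40 and abs(a+2.39)<2: manip.hand_in(); print("handed in")
E
```

```text
57 -2.345958102309988 bed -2.39 [0.56521982 0.16130124 0.212     ]
the job is handed in; nothing more can be done
handed in
```

The straight rest is seated in the banjo collar, its bar within about 0.1° of the bed direction by the camera measurement, the gripper is clear of it, the curved rest was never touched, and the job was handed in at about 17 s.

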